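# Seat the lens barrel in the reader's V cradle and hold it down

### The arm

A 6-joint arm with a two-finger parallel gripper is mounted at the origin on the work surface. World frame = base frame: x ahead of the robot, y to its left, z up, the work surface at z = 0. Lengths are in m, angles in degrees, forces in N, time in s.
With the tool pointing down it reaches from about 0.25 to 0.725 m from the base axis. Payload 9.7 kg.
Tool frame: the origin (TCP) lies midway between the tips of the shut fingers; the grasp point (between the pads) lies 19 mm behind it; x points along the fingers, y is the direction in which the jaws open and shut, and the axes are right-handed (so a half turn about x gives the same grasp; the last joint's range is limited). The gripper opens to 85 mm and grips with 20 to 120 N. Pads are 22 mm wide; open, the fingers measure 114 mm over their backs; the gripper's body (76 mm by 85 mm) begins 54 mm behind the grasp point. The pads swing forward as they close: fully open they stand 13 mm farther back than shut.
Start: joints at [68.927, 4.979, 10.078, 95.1, 0, 90], TCP at [0.198, 0.513, 0.231] pointing down, gripper open.
Joint ranges: [-179.16, 179.16], [-48.56, 103.87], [-65.8, 70.77], [-126.05, 130.52], [-82.76, 87.17], [-180, 180]. Speed limits (degrees/s): [127.2, 127.2, 147.25, 180, 180, 180].

### API

Orientations are given as [roll, pitch, yaw] about the fixed x, y, z axes, in that order (R = Rz(yaw) Ry(pitch) Rx(roll)).
In Python, from workcell import bot, cams gives the robot as it stands.
- The arm moves only by the tool apply_moves, never from a script. Its argument "commands" is a list of rows, each a list of 5 numbers: the shift along the tool's x, y, z in m, then the turn about the tool's x in rad, then the opening, from -1 (shut) to 1 (fully open). In form: [[tx, ty, tz, roll, hand], ...]. A call has 1 to 12 rows; each row is the pose to reach, as a shift and turn from the pose measured when the call began, along the tool's axes at that moment; what a row does not reach only later rows make up. A row lasts 1/10 s, in which the tool goes at most 50 mm and 8.59 degrees, less where a joint would pass 70% of its speed; a pose out of reach is approached as far as the arm can. A call with a gripper value outside its range is refused whole. The fingers move at their own pace and stop on an object; "newtons" is the grip in N (left out, the last holds). Time passes only in rows, so rows that repeat a pose let the fingers close. It gives the time, the measured TCP pose, the force and the opening at its end, in the units of the state.
- bot.get_obs(): the state, without advancing time (a new reading comes with each control period).
- cams.camera(name): name is "scene" or "top"; returns a dict with "frame" (384x512x3 uint8, blue, green, red), "depth" (384x512 float32, m along the optical axis (not along the pixel's ray), 0 where there is no reading), "camera_matrix" (3x3 intrinsics, pixels), "D" ([k1, k2, p1, p2, k3] as OpenCV has them; the pictures are not rectified), "R" (3x3) and "t" (3): a world point X has camera coordinates R X + t. Camera axes: x right, y down, z forward; pixel columns grow to the right and rows downward; lengths in m; the calibration is good to about 2 mm. A picture is of the moment at which its call begins.
- bot.job_done(): hands the job in, once; it reports no verdict.
Trained networks look in the newest picture that a camera, given by its name, has taken for a name from the list of things; names that differ only in an ending like _2 or _b are one class to them, and where a whole thing is asked for, a point or a joint stands for the part that bears it (a point fixed in the world has none). Each returns a list of dicts, best first, with "confidence" (0 to 1); they miss things now and then, are a little off and sometimes report something else, mostly with a low value. They report only what shows in the picture. A call takes as long as a camera call.
- cams.spot_in(name, camera): "rect" ([left, top, right, bottom] in pixels, round what is visible of it).
The state is a dict: "time": time; "q": joint angles; "qd": joint speeds; "joint_efforts": joint torques, N m; "ee_pos": TCP position; "tcp_rot": TCP orientation; "wrist_force": force on the tool from outside, world axes, zero at the start; "torque": the same for the moment, N m; "opening": finger opening in m.
Only numpy, scipy, OpenCV 4.12 (cv2) and the standard library are available. Lean on these libraries where they do the work, as an engineer would, in place of code of your own. Each camera call takes 0.05 s, during which the arm holds its last target. There are 200 camera calls.

### The job

Lift the big lens barrel (the one of the three that is both long and thick) out of the parts tray and lay it in the V cradle of the tube reader, centred lengthwise, with its narrow lens neck towards the white detector head. Press it down squarely onto both faces of the V until the sprung cradle has sunk about halfway, some 5 mm of its 10 mm travel, and finish with the gripper still holding it pressed there. Leave the other barrels and everything else on the bench where they are.

Things in the scene. Friction and masses are not known exactly. Their poses are not given: they have to be found in the camera images.
- barrel: The big lens barrel, bare aluminium, 32 mm diameter, 130 mm long, about 0.2 kg. Origin on its axis at mid-length; x axis along the barrel towards the lens neck, the stepped-down last 13 mm (22 mm diameter) of the +x end. Can be gripped across its diameter at mid-length from above. Starts lying in one of the tray's three nests, axis 40 mm above the bench.
- barrel_neck (a point): Centre of the glass face at the neck end of the big barrel, 65 mm from the barrel's origin along its x axis.
- tray: Grey plastic tray fixed to the bench, plate 150 x 235 x 6 mm, three V nests 75 mm apart along its y axis, one barrel lying in each along the tray's x axis; which is where varies. Each nest has ribs 10 mm thick at x = -30 and +30 mm, up to about 40 mm high, 50 mm free between them for fingers. Origin: centre of the underside.
- reader: Tube reader fixed to the bench: grey base plate 215 x 100 x 20 mm (x -75 to +140 mm) carrying a steel sprung V cradle and, at the +x end, a white detector head 50 x 62 mm, top 105 mm above the bench, front face with a round port at x = +85 mm. Origin on the bench below the middle of the cradle; x along the V towards the detector head.
- seat (a point): Middle of the V's axis, where the seated, centred big barrel's origin lies; x along the V towards the detector head, z up. 85 mm above the bench with the cradle up; sinks with it. Two saddles 16 mm thick at x = -36 and +36 mm, 90 degree V (two faces each), 56 mm wide, tops just below the axis. Between them 56 mm is free for fingers, down to the cradle plate 36 mm below the axis.
- cradle (a joint): How far the sprung cradle is pressed down, m: 0 up, 0.010 bottomed. A preloaded spring: it starts to sink at about 5 N, and takes 1.5 N more per mm (about 12 N at 5 mm, weight of the barrel included). The cradle also floats sideways, along its y, by up to 5 mm on a soft 0.5 N/mm centring spring, so it lines itself up with the barrel.
- barrel_short: Short barrel, 32 mm diameter, 85 mm long, in another nest of the tray, axis 40 mm above the bench. To be left alone. Origin mid-length on the axis.
- barrel_slim: Slim barrel, 22 mm diameter, 130 mm long, in another nest of the tray, axis 33 mm above the bench. To be left alone. Origin mid-length on the axis.
- beaker: Glass beaker, 64 mm diameter, 80 mm high, bystander. Origin under its centre.
- bottle: Amber bottle, 64 mm diameter, 150 mm high, bystander. Origin under its centre.
- jar: White jar, 60 mm diameter, 70 mm high, bystander. Origin under its centre.
- dish: Clear closed dish, 80 mm diameter, 15 mm high, bystander near the robot. Origin under its centre.
- driver: Screwdriver, 160 mm long, lying on the bench, bystander.
- collar: Aluminium collar ring, 44 mm outside diameter, 16 mm high, bystander. Origin under its centre.

How it is judged:
By the outcome, as a careful person would: the job done as asked, in the order asked, and still so for the second after the job is handed in, while the arm keeps its last pose, push and grip.
It also fails if it takes over 48 s, if anything falls off the work surface, if the arm or the gripper's body presses on something with over 40 N, if the wrist force passes 120 N, or if a joint passes its speed limit or range.

## Working session

There is one attempt and no reset: what is moved stays moved. The work goes in short steps, Python scripts to look and compute and a tool call to move; the robot and the scene stay as the last step left them, time stands still between calls to the robot, and variables do not carry over. Pictures are saved under pics/ and viewed, about 8 in all and at most 12, crops included, and the job is handed in when it is done.

Besides the shell and the picture viewer there is one more tool, called after "Request:" by a JSON object that holds its "method" and its "body". apply_moves: Moves the arm, as the interface text tells. Its arguments: {"type":"object","properties":{"commands":{"type":"array"},"newtons":{"type":"number"}},"required":["commands"]}

```bash
ls; mkdir -p pics; python3 - <<'E'
from workcell import bot, cams
import cv2,numpy as np
o=bot.get_obs(); print(o)
for c in ("scene","top"):
    d=cams.camera(c); cv2.imwrite(f"pics/{c}0.png",d["frame"]); np.savez(f"/tmp/{c}0.npz",**d)
    print(c,d["camera_matrix"].tolist(),d["D"],d["R"].tolist(),d["t"])
    for n in ("barrel","barrel_neck","barrel_short","barrel_slim","tray","reader","seat"):
        print(n,[(np.round(r["rect"]).tolist(),round(r["confidence"],2)) for r in cams.spot_in(n,c)[:3]])
E
```

```text
pics
{'time': 0.0, 'q': array([ 6.89255821e+01,  5.01271043e+00,  1.00356004e+01,  9.50984333e+01,
       -2.83882378e-04,  9.00004607e+01]), 'qd': array([-0.03463256, -0.01853837, -0.02929156,  0.18609085, -0.09351344,
       -0.01048188]), 'joint_efforts': array([ 6.71043108e-04, -5.20396471e+01,  4.64799392e+01,  1.63347612e-02,
       -2.84100730e-05, -7.97140487e-07]), 'ee_pos': array([0.19769419, 0.51301443, 0.23057787]), 'tcp_rot': array([ -89.78422986,   89.9244562 , -110.85910827]), 'wrist_force': array([-0.33719025,  0.53838962,  0.61046112]), 'torque': array([-0.01831613,  0.03327178,  0.03296609]), 'opening': 0.08537209876845121}
scene [[354.3787809727586, 0.0, 260.2709371751248], [0.0, 354.3787809727586, 192.1491271274075], [0.0, 0.0, 1.0]] [-0.07680748  0.          0.          0.          0.        ] [[0.8281733552354275, 0.5601683348435031, -0.018448043710693657], [0.3344955153912236, -0.5204051927046291, -0.7856788056128391], [-0.4497128460042633, 0.6445074646927798, -0.6183595103934529]] [-0.50326305 -0.11502729  1.0951458 ]
barrel [([250.0, 159.0, 297.0, 170.0], 0.9
[... 375 characters left out ...]
27], [0.0, 444.8537743419318, 195.0545874570229], [0.0, 0.0, 1.0]] [-0.03188638  0.          0.          0.          0.        ] [[-0.029663129443886188, -0.9995183992706512, 0.00911417966852329], [-0.9943627748811347, 0.02857905071434141, -0.10210734445159671], [0.10179769487707063, -0.012091624361597192, -0.9947316331242375]] [0.03719497 0.60162696 1.0623366 ]
barrel []
barrel_neck [([167.0, 203.0, 197.0, 258.0], 0.62)]
barrel_short [([144.0, 228.0, 170.0, 262.0], 0.56), ([129.0, 186.0, 241.0, 278.0], 0.38)]
barrel_slim [([199.0, 194.0, 226.0, 243.0], 0.57)]
tray [([131.0, 189.0, 238.0, 275.0], 0.56)]
reader [([325.0, 159.0, 386.0, 250.0], 0.97)]
seat [([348.0, 195.0, 380.0, 242.0], 0.72)]
```

```bash
python3 - <<'E'
import cv2
i=cv2.imread("pics/top0.png"); cv2.imwrite("pics/topc.png",cv2.resize(i[130:310,110:410],None,fx=2.66,fy=2.66,interpolation=cv2.INTER_CUBIC))
E
```

```text
(no output)
```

View pics/scene0.png

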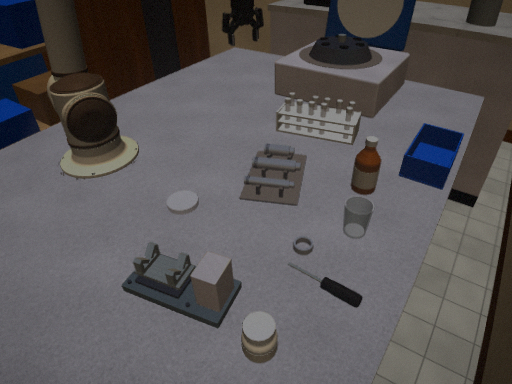

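View pics/topc.png

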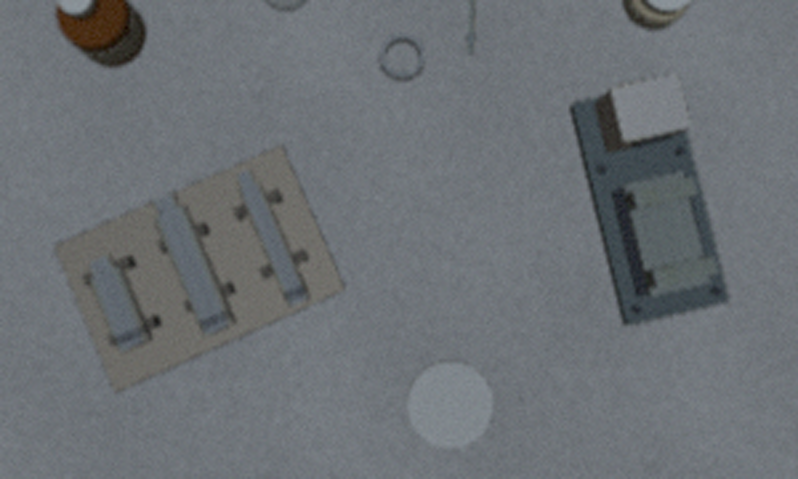

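The big barrel is the middle one. Its neck looks to be at the upper end (crop ~(165,197), scene ~(298,165)), away from the robot. The reader is on the right, with its head at the far end too (crop (650,110)). Next I measure from depth.

```bash
cat > h.py <<'E'
import numpy as np, cv2
def cloud(d):
    D=d["depth"]; h,w=D.shape; v,u=np.mgrid[:h,:w]
    p=cv2.undistortPoints(np.stack([u,v],-1).reshape(-1,1,2).astype(np.float64),d["camera_matrix"],d["D"]).reshape(h,w,2)
    P=np.concatenate([p*D[...,None],D[...,None]],-1)
    W=(P-d["t"])@d["R"]; W[D<=0]=np.nan
    return W
def box(P):  # min area rect of xy
    (c,s,a)=cv2.minAreaRect((P[:,:2]*1000).astype(np.float32)); return np.round(c,1),np.round(s,1),round(a,1)
E
python3 - <<'E'
import numpy as np,cv2
from h import *
for c in("top","scene"):
    d=dict(np.load(f"/tmp/{c}0.npz")); W=cloud(d)
    X,Y,Z=W[...,0],W[...,1],W[...,2]
    def roi(l,t,r,b):
        m=np.zeros(X.shape,bool); m[t:b,l:r]=1; return m&np.isfinite(Z)
    # areas in world chosen below
    if c=="top": T=roi(125,180,245,282); R=roi(318,150,392,256)
    else: T=roi(236,138,312,205); R=roi(118,238,245,322)
    print(c,"bench z",np.nanmedian(Z[roi(270,260,300,285)]) if c=="top" else np.nanmedian(Z[roi(200,210,240,235)]))
    for lo,hi in((.003,.012),(.045,.065)):
        m=T&(Z>lo)&(Z<hi); n,l,s,ce=cv2.connectedComponentsWithStats(m.astype(np.uint8))
        for k in range(1,n):
            if s[k,4]>40: print(" tray",lo,s[k].tolist(),box(W[l==k]),np.round(np.percentile(Z[l==k],[5,50,95])*1000,1))
    for lo,hi in((.013,.027),(.045,.055),(.06,.09),(.098,.112)):
        m=R&(Z>lo)&(Z<hi); n,l,s,ce=cv2.connectedComponentsWithStats(m.astype(np.uint8))
        for k in range(1,n):
            if s[k,4]>15: print(" reader",lo,s[k].tolist(),box(W[l==k]),np.round(np.percentile(Z[l==k],[5,50,95])*1000,1))
E
```

```text
top bench z 0.012122523446909197
 tray 0.003 [130, 185, 110, 92, 3305] (array([519.2, 201.9]), array([155.1, 238.7]), 21.9) [3.4 5.7 9.1]
 tray 0.045 [168, 204, 30, 52, 615] (array([524.6, 203.3]), array([128.4,  30.8]), 21.9) [46.7 52.7 56.9]
 tray 0.045 [144, 226, 22, 36, 413] (array([493.1, 270.2]), array([85.5, 30.9]), 22.7) [46.4 52.6 56.9]
 reader 0.013 [325, 166, 59, 86, 1542] (array([ 571.2, -222.3]), array([213.4, 101.6]), 11.3) [15.8 19.4 23.6]
 reader 0.045 [344, 195, 23, 8, 66] (array([ 585.4, -218.6]), array([ 6.8, 54.7]), 11.3) [45.2 48.2 51.5]
 reader 0.045 [346, 205, 29, 28, 513] (array([ 542.1, -228.2]), array([64.3, 57.3]), 12.7) [45.7 48.6 51.5]
 reader 0.045 [354, 233, 23, 8, 66] (array([ 492.4, -237.8]), array([ 8.6, 55. ]), 8.7) [45.6 48.5 51.7]
 reader 0.06 [336, 165, 20, 21, 75] (array([ 632.2, -183.7]), array([58.8, 23.6]), 40.9) [61.5 76.1 88.9]
 reader 0.06 [346, 197, 26, 12, 164] (array([ 573.3, -221.7]), array([15.9, 57.3]), 10.9) [64.5 75.8 82.1]
 reader 0.06 [366, 226, 14, 9, 89] (array([ 507.9, -250.9]), array([16.1, 25.4]), 11.2) [65.8 76.5 82.6]
 rea
[... 1135 characters left out ...]
, -219.1]), array([73.5, 36.1]), 60.3) [45.3 50.3 54.5]
 reader 0.06 [144, 242, 15, 16, 164] (array([ 501.9, -221.3]), array([17.7, 28.4]), 7.3) [63.9 73.2 81.2]
 reader 0.06 [175, 252, 15, 17, 173] (array([ 571.5, -207.4]), array([17.4, 27.2]), 12.6) [64.  73.8 82.4]
 reader 0.06 [133, 257, 17, 14, 146] (array([ 508. , -251.6]), array([18.2, 27. ]), 11.6) [62.8 73.5 82. ]
 reader 0.06 [191, 265, 42, 35, 450] (array([ 663.5, -216.2]), array([76.8, 38.4]), 62.1) [61.6 75.3 88.4]
 reader 0.06 [165, 269, 16, 14, 151] (array([ 578.6, -237.5]), array([16.9, 26.3]), 10.3) [62.  73.7 81.5]
 reader 0.098 [190, 251, 41, 36, 889] (array([ 647.8, -207.9]), array([50. , 62.3]), 11.2) [100.6 105.3 106.8]
```

```bash
cat >> h.py <<'E'
from scipy.spatial.transform import Rotation as Ro
def tool(o): return Ro.from_euler('xyz',o["tcp_rot"],degrees=True).as_matrix()
def plan(o,target,axisdeg):
    """shift in tool axes and roll (rad) to bring TCP to target, jaw axis perpendicular to axisdeg"""
    R=tool(o); s=R.T@(np.array(target)-o["ee_pos"])
    y=np.degrees(np.arctan2(R[1,1],R[0,1])); dw=(axisdeg+90-y+90)%180-90
    print("tool x",R[:,0].round(3),"jaw ang",y.round(2),"shift",s.round(4),"roll rad (tool x down => neg of world turn)",np.radians(-dw).round(4),"z-force",o["wrist_force"].round(2),"open",round(o["opening"],4))
E
python3 - <<'E'
from workcell import bot
from h import *
d=dict(np.load("/tmp/top0.npz"));W=cloud(d)
a=np.radians(22);c=np.array([.525,.202])
P=W.reshape(-1,3);P=P[np.isfinite(P[:,2])]
q=(P[:,:2]-c); u=q@[np.cos(a),np.sin(a)]; v=q@[-np.sin(a),np.cos(a)]
for lo in np.arange(-70,71,7)/1000:
    m=(u>lo)&(u<lo+.007)&(abs(v)<.03)&(P[:,2]>.036)
    if m.sum(): print(int(lo*1000),m.sum(),(v[m].min()*1e3).round(1),(v[m].max()*1e3).round(1),(P[m,2].max()*1e3).round(1))
plan(bot.get_obs(),[.525,.202,.16],22)
E
```

```text
-70 8 -12.3 11.5 56.2
-63 37 -15.3 15.7 58.8
-56 40 -14.4 15.6 58.4
-49 37 -14.5 15.3 58.1
-42 40 -19.9 15.3 58.4
-35 40 -18.2 20.2 57.5
-28 39 -13.9 15.0 56.9
-21 40 -14.5 16.2 57.0
-14 37 -14.1 16.4 57.6
-7 40 -14.1 17.0 56.6
0 38 -14.3 16.2 56.4
7 42 -14.1 16.1 57.1
14 37 -13.5 17.2 56.9
21 40 -14.1 16.4 58.7
28 41 -17.7 20.0 58.1
35 37 -14.1 16.2 58.2
42 35 -13.5 16.9 61.8
49 27 -12.5 14.1 56.8
56 26 -8.8 12.0 53.6
63 5 -9.0 9.3 50.6
tool x [ 0.  0. -1.] jaw ang 68.93 shift [ 0.0713 -0.1728  0.4173] roll rad (tool x down => neg of world turn) -0.7518 z-force [-0.21 -0.23 -0.18] open 0.0855
```

Request:
{"method": "apply_moves", "body": {"commands": [[0,-0.014,0.035,-0.06,0.3],[0,-0.028,0.07,-0.12,0.3],[0,-0.043,0.104,-0.19,0.3],[0.01,-0.06,0.14,-0.25,0.3],[0.01,-0.073,0.174,-0.31,0.3],[0.02,-0.086,0.209,-0.38,0.3],[0.02,-0.1,0.244,-0.44,0.3],[0.03,-0.115,0.278,-0.5,0.3],[0.03,-0.13,0.313,-0.57,0.3],[0.04,-0.144,0.348,-0.63,0.3],[0.04,-0.158,0.383,-0.69,0.3],[0.04,-0.172,0.417,-0.752,0.3]]}}

```text
time: 2.0
ee_pos: [0.5259, 0.2014, 0.191]
tcp_rot: [165.6, 90.0, -172.2]
wrist_force: [0.4, 1.4, 0.7]
opening: 0.0554
```

```bash
python3 - <<'E'
from workcell import bot,cams
from h import *
o=bot.get_obs(); print(o["time"],o["q"].round(1),o["ee_pos"])
plan(o,[.5248,.2025,.015],22.1)
d=cams.camera("scene"); cv2.imwrite("pics/s1.png",cv2.resize(d["frame"][60:220,200:400],None,fx=4,fy=3.5,interpolation=cv2.INTER_CUBIC))
E
```

```text
2.0 [21.   6.1  6.9 90.7  0.  -1.2] [0.52593682 0.20144369 0.19103423]
tool x [-0. -0. -1.] jaw ang 112.15 shift [ 0.176   0.0014 -0.0006] roll rad (tool x down => neg of world turn) 0.0008 z-force [0.38 1.36 0.74] open 0.0554
```

Request:
{"method": "apply_moves", "body": {"commands": [[0.03,0.001,0,0,0.3],[0.06,0.001,-0.001,0,0.3],[0.09,0.001,-0.001,0,0.3],[0.115,0.001,-0.001,0,0.3],[0.135,0.001,-0.001,0,0.3],[0.15,0.001,-0.001,0,0.3],[0.16,0.001,-0.001,0,0.3],[0.168,0.001,-0.001,0,0.3],[0.173,0.001,-0.001,0,0.3],[0.173,0.001,-0.001,0,0.3]]}}

```text
time: 3.05
ee_pos: [0.5278, 0.1987, 0.0174]
tcp_rot: [-84.1, 89.9, -61.9]
wrist_force: [-0.3, -0.0, 0.1]
opening: 0.0557
```

```bash
python3 - <<'E'
from workcell import bot,cams
from h import *
plan(bot.get_obs(),[.5248,.2025,.018],22.1)
d=cams.camera("scene"); cv2.imwrite("pics/s2.png",cv2.resize(d["frame"][90:220,200:350],None,fx=5,fy=4.5,interpolation=cv2.INTER_CUBIC))
E
```

```text
tool x [ 0.001 -0.002 -1.   ] jaw ang 112.24 shift [-0.0006  0.0047 -0.0013] roll rad (tool x down => neg of world turn) 0.0024 z-force [-0.33 -0.02  0.09] open 0.0557
```

View pics/s2.png

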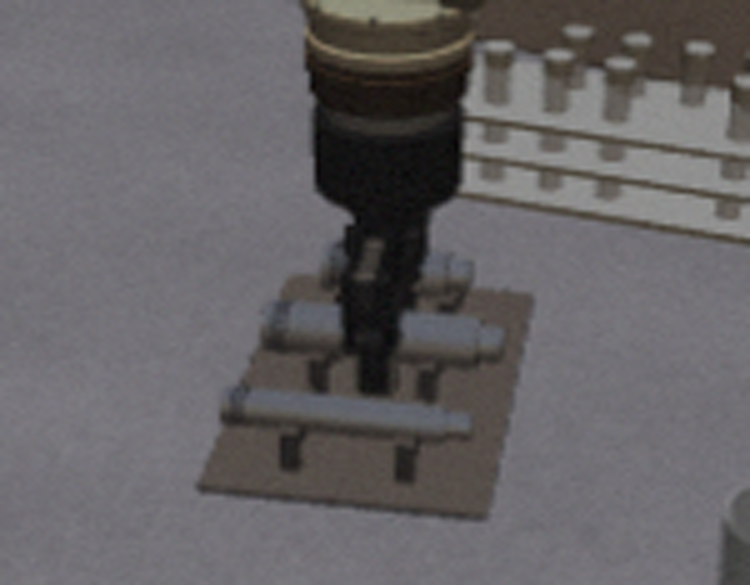

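The fingers straddle the big barrel (neck at ~(490,340), right end), but about 4 mm off centre. I'll correct that before closing.

Request:
{"method": "apply_moves", "body": {"commands": [[0,0.003,-0.001,0,0.3],[0,0.0045,-0.001,0,0.3],[0,0.0045,-0.001,0,0.3],[0,0.0045,-0.001,0,0.3]]}}

```text
time: 3.5
ee_pos: [0.5254, 0.2027, 0.0182]
tcp_rot: [-56.9, 89.9, -34.7]
wrist_force: [-0.4, -1.0, -0.1]
opening: 0.0554
```

```bash
python3 - <<'E'
from workcell import bot,cams
from h import *
for i in range(3):
    plan(bot.get_obs(),[.5248,.2025,.018],22.1); cams.camera("top")
E
```

```text
tool x [ 0.002 -0.001 -1.   ] jaw ang 112.25 shift [ 0.0002  0.0001 -0.0006] roll rad (tool x down => neg of world turn) 0.0026 z-force [-0.37 -0.99 -0.08] open 0.0554
tool x [ 0.002 -0.001 -1.   ] jaw ang 112.24 shift [ 0.0001  0.0001 -0.0006] roll rad (tool x down => neg of world turn) 0.0025 z-force [-0.29  0.08 -0.51] open 0.0554
tool x [ 0.002 -0.001 -1.   ] jaw ang 112.24 shift [ 0.      0.0002 -0.0006] roll rad (tool x down => neg of world turn) 0.0025 z-force [-0.03  0.21 -0.93] open 0.0555
```

Request:
{"method": "apply_moves", "body": {"commands": [[0,0,0,0,0],[0,0,0,0,-0.15],[0,0,0,0,-0.3],[0,0,0,0,-0.5],[0,0,0,0,-0.7],[0,0,0,0,-1],[0,0,0,0,-1],[0,0,0,0,-1]], "newtons": 70}}

```text
time: 4.45
ee_pos: [0.5251, 0.2033, 0.0183]
tcp_rot: [-7.5, 89.9, 14.7]
wrist_force: [-3.3, 2.8, 2.9]
opening: 0.0303
```

Request:
{"method": "apply_moves", "body": {"commands": [[-0.003,0,0,0,-1],[-0.01,0,0,0,-1],[-0.02,0,0,0,-1],[-0.035,0,0,0,-1],[-0.055,0,0,0,-1],[-0.075,0,0,0,-1],[-0.1,0,0,0,-1],[-0.125,0,0,0,-1],[-0.145,0,0,0,-1],[-0.155,0,0,0,-1],[-0.16,0,0,0,-1],[-0.16,0,0,0,-1]]}}

```text
time: 5.65
ee_pos: [0.525, 0.2033, 0.1787]
tcp_rot: [-6.3, 89.9, 15.9]
wrist_force: [0.4, 0.1, -1.9]
opening: 0.0302
```

```bash
python3 - <<'E'
from workcell import bot,cams
from h import *
o=bot.get_obs(); print(o["ee_pos"],o["q"].round(1))
plan(o,[.5397,-.2293,.170],11.3)
d=cams.camera("scene"); cv2.imwrite("pics/s3.png",cv2.resize(d["frame"][60:220,200:350],None,fx=4.5,fy=3.7,interpolation=cv2.INTER_CUBIC))
W=cloud(d); np.savez("/tmp/s3.npz",**d)
E
```

```text
[0.52503628 0.2032873  0.17866113] [21.2  5.9  5.2 89.2 -0.  -1.1]
tool x [ 0.002  0.    -1.   ] jaw ang 112.27 shift [ 0.0085 -0.4059 -0.1504] roll rad (tool x down => neg of world turn) 0.1915 z-force [ 0.4   0.14 -1.86] open 0.0302
```

View pics/s3.png

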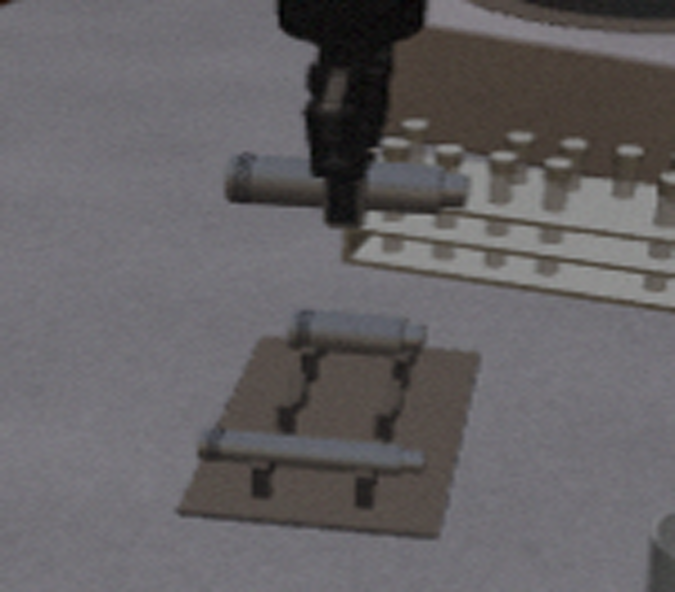

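Lifted cleanly and level; the other two barrels are still in their nests. Now across to the reader at this height.

Request:
{"method": "apply_moves", "body": {"commands": [[0,-0.01,-0.004,0,-1],[0,-0.03,-0.011,0.01,-1],[0,-0.06,-0.022,0.03,-1],[0,-0.095,-0.035,0.05,-1],[0,-0.13,-0.048,0.07,-1],[0,-0.165,-0.061,0.08,-1],[0,-0.2,-0.074,0.1,-1],[0,-0.235,-0.087,0.115,-1],[0,-0.27,-0.1,0.13,-1],[0,-0.3,-0.111,0.145,-1],[0,-0.325,-0.12,0.16,-1],[0,-0.34,-0.126,0.16,-1]]}}

```text
time: 6.9
ee_pos: [0.5362, -0.1614, 0.1768]
tcp_rot: [155.1, 89.9, 168.1]
wrist_force: [-1.3, 0.0, -0.8]
opening: 0.0301
```

```bash
python3 - <<'E'
from workcell import bot,cams
from h import *
o=bot.get_obs(); print(o["ee_pos"],o["q"].round(1))
plan(o,[.5397,-.2293,.150],11.3)
E
```

```text
[ 0.53622339 -0.16143722  0.17678266] [-16.8   5.6   4.7  89.2  -0.  -29.7]
tool x [-0.001  0.    -1.   ] jaw ang 102.99 shift [ 0.0268 -0.0669 -0.0118] roll rad (tool x down => neg of world turn) 0.0295 z-force [-1.27  0.03 -0.81] open 0.0301
```

Request:
{"method": "apply_moves", "body": {"commands": [[0,-0.015,-0.003,0.01,-1],[0,-0.035,-0.006,0.02,-1],[0,-0.055,-0.01,0.03,-1],[0.01,-0.064,-0.012,0.03,-1],[0.025,-0.067,-0.012,0.03,-1],[0.04,-0.067,-0.012,0.03,-1],[0.052,-0.067,-0.012,0.03,-1],[0.06,-0.067,-0.012,0.03,-1],[0.062,-0.067,-0.012,0.03,-1],[0.062,-0.067,-0.012,0.03,-1]]}}

```text
time: 7.9
ee_pos: [0.5395, -0.229, 0.1147]
tcp_rot: [155.4, 89.9, 166.7]
wrist_force: [-0.1, -0.9, -1.8]
opening: 0.0298
```

```bash
python3 - <<'E'
from workcell import bot,cams
from h import *
o=bot.get_obs(); print(o["time"],o["ee_pos"],o["q"].round(1))
plan(o,[.5397,-.2293,.0633],11.3)
a=np.radians(11.3);ux=np.array([np.cos(a),np.sin(a)]);uy=np.array([-np.sin(a),np.cos(a)])
for c in("top","scene"):
    d=cams.camera(c); W=cloud(d).reshape(-1,3); W=W[np.isfinite(W[:,2])]
    q=W[:,:2]-[.5397,-.2293]; u=q@ux*1e3; v=q@uy*1e3; z=W[:,2]*1e3
    print(c)
    for lo in list(range(-72,-24,8))+list(range(24,80,8)):
        m=(u>=lo)&(u<lo+8)&(abs(v)<20)&(z>124)&(z<160)
        if m.sum(): print(lo,m.sum(),"u",u[m].min().round(1),u[m].max().round(1),"v",v[m].min().round(1),v[m].max().round(1),"z",np.percentile(z[m],95).round(1))
    if c=="scene": cv2.imwrite("pics/s4.png",cv2.resize(d["frame"][200:340,110:260],None,fx=5,fy=4.2,interpolation=cv2.INTER_CUBIC))
E
```

```text
7.9 [ 0.53951292 -0.22902132  0.11466817] [-23.    9.2   1.9  82.7  -0.  -34.3]
tool x [-0.001  0.    -1.   ] jaw ang 101.3 shift [ 0.0514 -0.0003  0.0002] roll rad (tool x down => neg of world turn) 0.0001 z-force [-0.11 -0.85 -1.85] open 0.0298
top
-72 11 u -65.4 -64.0 v -13.6 14.3 z 151.7
-64 53 u -63.8 -56.2 v -16.6 15.3 z 153.0
-56 57 u -55.9 -48.0 v -16.3 15.7 z 153.0
-48 55 u -47.9 -40.0 v -15.8 15.2 z 152.8
-40 50 u -39.8 -32.1 v -13.5 16.2 z 153.1
-32 32 u -31.7 -24.3 v -1.9 15.5 z 153.1
24 33 u 24.0 31.6 v -1.5 15.9 z 151.7
32 48 u 32.0 39.9 v -12.3 16.3 z 152.8
40 56 u 40.0 48.0 v -15.3 16.4 z 152.7
48 38 u 48.1 55.9 v -13.5 16.2 z 151.5
56 32 u 56.2 63.3 v -10.4 11.9 z 149.5
scene
-40 2 u -36.5 -33.1 v -9.4 -8.6 z 150.2
-32 1 u -31.7 -31.7 v -11.2 -11.2 z 150.0
24 77 u 24.0 31.8 v -15.7 12.1 z 153.3
32 74 u 32.2 39.6 v -16.6 11.4 z 153.2
40 81 u 40.2 47.9 v -16.8 12.3 z 153.8
48 108 u 48.0 56.0 v -16.4 14.1 z 152.2
56 91 u 56.1 64.0 v -11.7 11.2 z 148.8
64 20 u 64.0 65.4 v -8.8 7.7 z 144.5
```

View pics/s4.png

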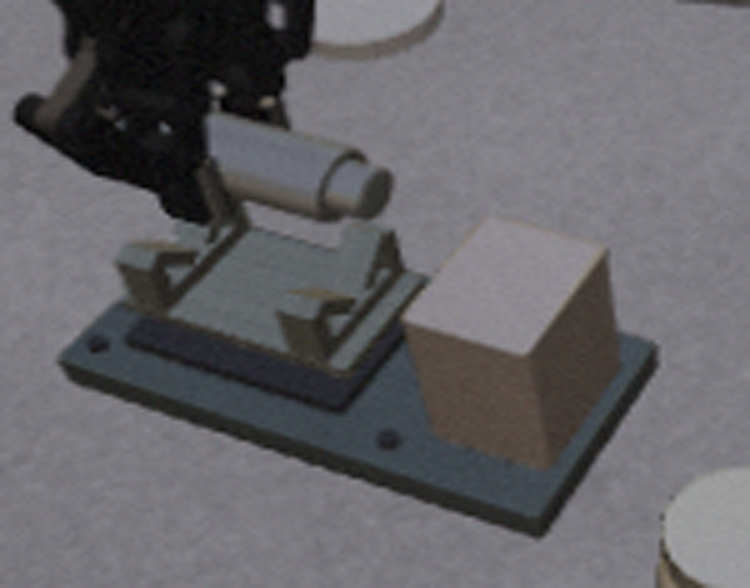

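The picture shows the neck (~(372,190)) pointing at the white head, with the barrel above the V. It is centred within 1 mm (ends at -65/+65) and level.

Request:
{"method": "apply_moves", "body": {"commands": [[0.006,0,0,0,-1],[0.014,0,0,0,-1],[0.022,0,0,0,-1],[0.03,0,0,0,-1],[0.036,0,0,0,-1],[0.041,0,0,0,-1],[0.044,0,0,0,-1],[0.046,0,0,0,-1],[0.046,0,0,0,-1],[0.046,0,0,0,-1]], "newtons": 90}}

```text
time: 9.0
ee_pos: [0.54, -0.2294, 0.0697]
tcp_rot: [-60.3, 90.0, -49.0]
wrist_force: [-0.6, 0.7, -2.8]
opening: 0.0299
```

```bash
python3 - <<'E'
from workcell import bot,cams
from h import *
o=bot.get_obs(); print(o["time"],o["ee_pos"],o["wrist_force"],o["torque"])
plan(o,[.5397,-.2293,.0583],11.3)
E
```

```text
9.0 [ 0.53999314 -0.22937994  0.06973603] [-0.64073341  0.73789707 -2.84131712] [ 0.03042406 -0.03094589 -0.01426377]
tool x [ 0. -0. -1.] jaw ang 101.29 shift [ 0.0114  0.0001 -0.0003] roll rad (tool x down => neg of world turn) -0.0001 z-force [-0.64  0.74 -2.84] open 0.0299
```

Free so far, as expected. Next to expected contact, then in steps.

Request:
{"method": "apply_moves", "body": {"commands": [[0.002,0,0,0,-1],[0.004,0,0,0,-1],[0.006,0,0,0,-1],[0.007,0,0,0,-1],[0.008,0,0,0,-1],[0.008,0,0,0,-1],[0.008,0,0,0,-1],[0.008,0,0,0,-1]]}}

```text
time: 9.8
ee_pos: [0.5401, -0.2295, 0.0621]
tcp_rot: [-46.9, 89.9, -35.6]
wrist_force: [-2.4, 0.6, 4.9]
opening: 0.0301
```

```bash
python3 - <<'E'
from workcell import bot,cams
from h import *
for i in range(6):
    o=bot.get_obs(); print(o["time"],o["ee_pos"].round(4),o["wrist_force"].round(2),o["torque"].round(3)); cams.camera("scene")
plan(o,[.5397,-.2293,.0583],11.3)
E
```

```text
9.8 [ 0.5401 -0.2295  0.0621] [-2.39  0.62  4.86] [-0.017  0.333 -0.025]
9.85 [ 0.5401 -0.2295  0.0621] [-0.62  1.03  5.9 ] [0.022 0.346 0.001]
9.9 [ 0.5401 -0.2295  0.062 ] [-2.64  0.    5.74] [ 0.002  0.328 -0.001]
9.95 [ 0.5401 -0.2294  0.0619] [-1.8   0.45  5.4 ] [-0.022  0.352 -0.049]
10.0 [ 0.5401 -0.2294  0.0619] [-2.72 -0.03  5.74] [-0.022  0.293 -0.077]
10.05 [ 0.5401 -0.2295  0.062 ] [-0.95 -0.15  5.32] [ 0.007  0.327 -0.061]
tool x [ 0.001 -0.    -1.   ] jaw ang 101.29 shift [ 0.0037  0.0002 -0.0004] roll rad (tool x down => neg of world turn) -0.0002 z-force [-0.95 -0.15  5.32] open 0.0299
```

Contact was at about the expected height, but there is a pitch moment of about 0.33 N m. That suggests the load is mostly on one saddle. I'll ease the grip so the barrel can settle into both.

Request:
{"method": "apply_moves", "body": {"commands": [[0,0,0,0,-1],[0,0,0,0,-1],[0,0,0,0,-1],[0.001,0,0,0,-1],[0.001,0,0,0,-1],[0.001,0,0,0,-1]], "newtons": 20}}

```text
time: 10.7
ee_pos: [0.5401, -0.2295, 0.0612]
tcp_rot: [-52.9, 89.9, -41.6]
wrist_force: [-3.0, 0.0, 5.8]
opening: 0.0297
```

```bash
cat > chk.py <<'E'
from workcell import bot,cams
from h import *
F=[];T=[]
a=np.radians(11.3);ux=np.array([np.cos(a),np.sin(a)]);uy=np.array([-np.sin(a),np.cos(a)])
acc={"top":[], "scene":[]}
for i in range(4):
  for c in acc:
    o=bot.get_obs();F.append(o["wrist_force"]);T.append(o["torque"])
    W=cloud(cams.camera(c)).reshape(-1,3); acc[c].append(W[np.isfinite(W[:,2])])
print(o["time"],o["ee_pos"].round(4),np.mean(F,0).round(2),np.mean(T,0).round(3),"open",o["opening"])
for c in acc:
    W=np.concatenate(acc[c]); q=W[:,:2]-[.5397,-.2293]; u=q@ux*1e3; v=q@uy*1e3; z=W[:,2]*1e3
    r=[]
    for lo,hi in((-62,-46),(-46,-30),(30,46),(40,50),(56,63)):
        m=(u>=lo)&(u<hi)&(abs(v)<9)&(z>80)&(z<115)
        r.append((lo,int(m.sum()),(np.median(z[m]+ (16 if lo<55 else 11)-np.sqrt((16 if lo<55 else 11)**2-v[m]**2)).round(2) if m.sum() else None)))
    m=(abs(v)<8)&(abs(u)>50)&(z>80)&(z<115)&(u<78); print(c,"crest z:",r,"ends",u[m].min().round(1),u[m].max().round(1))
    m=(u>88)&(u<132)&(v>-28)&(v<28)&(z>95)&(z<115); print("  head z",np.median(z[m]).round(2))
    m=(abs(v)<26)&(abs(v)>19)&(abs(abs(u)-36)<7)&(z>60)&(z<90); print("  saddle tops",int(m.sum()),np.median(z[m]).round(2))
E
python3 chk.py
```

```text
11.05 [ 0.5401 -0.2295  0.0612] [-2.39 -0.06  6.11] [-0.023  0.474 -0.074] open 0.029818143934735378
top crest z: [(-62, 226, np.float64(98.05)), (-46, 215, np.float64(97.77)), (30, 194, np.float64(97.39)), (40, 134, np.float64(97.69)), (56, 91, np.float64(92.71))] ends -65.0 63.6
  head z 104.48
  saddle tops 185 77.82
scene crest z: [(-62, 0, None), (-46, 5, np.float64(97.75)), (30, 261, np.float64(98.81)), (40, 182, np.float64(98.71)), (56, 114, np.float64(93.98))] ends -66.5 65.1
  head z 105.6
  saddle tops 170 78.07
```

Request:
{"method": "apply_moves", "body": {"commands": [[0,0,-0.0005,0,-1],[0,0,-0.001,0,-1],[0,0,-0.001,0,-1],[0,0,-0.001,0,-1],[0,0,-0.001,0,-1]], "newtons": 50}}

```text
time: 11.6
ee_pos: [0.5401, -0.2297, 0.0617]
tcp_rot: [-27.6, 89.8, -16.2]
wrist_force: [1.6, 1.0, 5.4]
opening: 0.03
```

```bash
python3 chk.py
```

```text
11.95 [ 0.5401 -0.2297  0.0617] [1.99 0.77 5.52] [ 0.143 -0.317 -0.085] open 0.030246814520552234
top crest z: [(-62, 223, np.float64(98.32)), (-46, 212, np.float64(98.23)), (30, 199, np.float64(98.4)), (40, 137, np.float64(98.39)), (56, 97, np.float64(93.19))] ends -65.0 63.7
  head z 104.51
  saddle tops 182 78.67
scene crest z: [(-62, 0, None), (-46, 5, np.float64(99.21)), (30, 255, np.float64(99.46)), (40, 177, np.float64(99.5)), (56, 121, np.float64(94.51))] ends -66.2 65.3
  head z 105.55
  saddle tops 163 78.66
```

The moment follows the axial friction force: slope ~0.18 m, intercept ~0.04 N m. So the vertical load is within about 5 mm of the middle and both saddles carry it. The barrel also measures level. Now press to 5 mm.

Request:
{"method": "apply_moves", "body": {"commands": [[0.001,0,0.0003,0,-1],[0.002,0.0002,0.0005,0,-1],[0.003,0.0003,0.0005,0,-1],[0.0035,0.0003,0.0005,0,-1],[0.0035,0.0003,0.0005,0,-1],[0.0035,0.0003,0.0005,0,-1],[0.0035,0.0003,0.0005,0,-1]], "newtons": 70}}

```text
time: 12.7
ee_pos: [0.5403, -0.2296, 0.0589]
tcp_rot: [-38.2, 89.8, -26.9]
wrist_force: [-3.7, -0.6, 9.6]
opening: 0.0301
```

```bash
python3 chk.py
```

```text
13.05 [ 0.5403 -0.2296  0.0588] [-4.78 -0.31  9.67] [-0.107  0.972 -0.077] open 0.030070942033867985
top crest z: [(-62, 223, np.float64(95.75)), (-46, 207, np.float64(95.34)), (30, 196, np.float64(95.61)), (40, 137, np.float64(95.65)), (56, 92, np.float64(90.51))] ends -64.6 63.7
  head z 104.48
  saddle tops 174 75.72
scene crest z: [(-62, 0, None), (-46, 10, np.float64(96.27)), (30, 251, np.float64(96.46)), (40, 177, np.float64(96.5)), (56, 117, np.float64(91.69))] ends -67.0 65.7
  head z 105.57
  saddle tops 175 75.81
```

Request:
{"method": "apply_moves", "body": {"commands": [[0.0004,0,-0.0004,0,-1],[0.0004,0,-0.0006,0,-1],[0.0004,0,-0.0006,0,-1],[0.0004,0,-0.0006,0,-1],[0.0004,0,-0.0006,0,-1]]}}

```text
time: 13.6
ee_pos: [0.5403, -0.2299, 0.0593]
tcp_rot: [-35.3, 89.7, -24.1]
wrist_force: [-1.3, -0.6, 9.0]
opening: 0.0297
```

```bash
python3 chk.py; python3 - <<'E'
from workcell import bot,cams
import cv2
f=cams.camera("scene")["frame"]; cv2.imwrite("pics/s5.png",cv2.resize(f[120:340,110:330],None,fx=3,fy=2.7,interpolation=cv2.INTER_CUBIC))
E
```

```text
13.95 [ 0.5403 -0.2299  0.0593] [-1.53  0.39  9.18] [ 0.083  0.301 -0.08 ] open 0.02968812789318827
top crest z: [(-62, 226, np.float64(96.29)), (-46, 201, np.float64(95.7)), (30, 193, np.float64(95.86)), (40, 137, np.float64(96.05)), (56, 93, np.float64(90.96))] ends -64.9 63.8
  head z 104.46
  saddle tops 183 75.69
scene crest z: [(-62, 0, None), (-46, 7, np.float64(97.14)), (30, 248, np.float64(97.03)), (40, 167, np.float64(97.01)), (56, 118, np.float64(92.23))] ends -66.6 65.2
  head z 105.59
  saddle tops 168 76.36
```

View pics/s5.png

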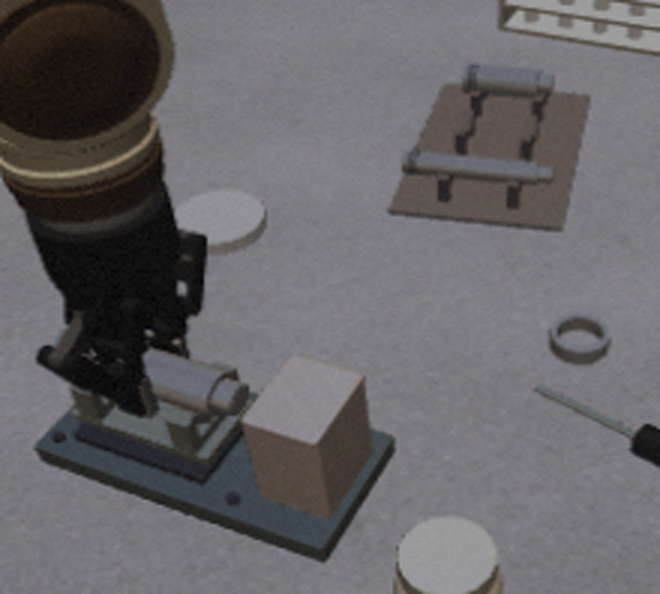

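The barrel sits in both saddles with its neck (~(235,395)) facing the head. The cradle is at ~4.3 mm, so a little more press.

Request:
{"method": "apply_moves", "body": {"commands": [[0.0007,0,-0.0002,0,-1],[0.0013,0,-0.0004,0,-1],[0.0013,0,-0.0004,0,-1],[0.0013,0,-0.0004,0,-1],[0.0013,0,-0.0004,0,-1],[0.0013,0,-0.0004,0,-1]]}}

```text
time: 14.65
ee_pos: [0.5404, -0.2301, 0.059]
tcp_rot: [-34.3, 89.6, -23.0]
wrist_force: [-1.4, 1.2, 8.3]
opening: 0.0297
```

```bash
python3 chk.py
```

```text
15.0 [ 0.5403 -0.2301  0.0589] [-2.12  0.33  9.59] [ 0.115  0.435 -0.073] open 0.02999635364240609
top crest z: [(-62, 227, np.float64(95.58)), (-46, 209, np.float64(95.73)), (30, 197, np.float64(95.52)), (40, 134, np.float64(95.53)), (56, 96, np.float64(90.85))] ends -65.0 63.7
  head z 104.4
  saddle tops 180 75.02
scene crest z: [(-62, 0, None), (-46, 8, np.float64(96.56)), (30, 255, np.float64(96.61)), (40, 182, np.float64(96.48)), (56, 116, np.float64(92.13))] ends -67.1 65.2
  head z 105.61
  saddle tops 170 75.6
```

```bash
python3 - <<'E'
from workcell import bot
print(bot.job_done()); o=bot.get_obs(); print(o["time"],o["ee_pos"],o["wrist_force"])
E
```

```text
the job is handed in; nothing more can be done
None
the job is handed in; nothing more can be done
```

The big barrel is lying in the reader's V cradle with its neck towards the detector head. The gripper is still holding it, pressed down about 4.7 mm. I handed the job in at about 15 s of the 48 s allowed.

**Last checks**
- **Depth:** the estimates differ a little. The wrist force (about 9.6 N plus the barrel's weight) gives about 4.4 mm, while camera depth gives 4.9–5.1 mm.
- **Lengthwise:** centred within about 1 mm. The barrel's ends measured about -65 and +64 to +65 mm from the seat.
- **Seating:** the barrel measured level to within about 0.3 mm along its length. Earlier, while pressing, the pitch moment (about 0.3–0.5 N m) followed the axial friction force, so I judged both saddles to be carrying the load.
- **Not perfect:** an axial force of about 2 N remained, and the tool reading had crept to about 0.4° of tilt. I left both, because each further correction added more creep.
- **Other items:** the last picture showed the other two barrels, the tray and the visible bystanders apparently undisturbed. The beaker and bottle were not in that picture.

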